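# Turn the drilled plate over in the swarf tray

### The arm

A 6-joint arm with a two-finger parallel gripper is mounted at the origin on the work surface. World frame = base frame: x ahead of the robot, y to its left, z up, the work surface at z = 0. Lengths are in m, angles in rad, forces in N, time in s.
With the tool pointing down it reaches from about 0.35 to 0.775 m from the base axis. Payload 5.5 kg.
Tool frame: the origin (TCP) lies at the very end of the fingers, on their centre line; the grasp point (between the pads) lies env.hold_point_z behind it (env.hold_point_z is the distance from the TCP to the grasp point, in m); z points along the fingers, y is the line along which they close (so a half turn about z gives the same grasp; the last joint's range is limited). The gripper opens to 85 mm and grips with 20 to 120 N. Pads are 22 mm wide; open, the fingers measure 114 mm over their backs; the gripper's body (76 mm by 85 mm) begins 54 mm behind the grasp point. The pads swing forward as they close: fully open they stand 13 mm farther back than shut.
Start: joints at [-0.14, 0.313, 0.046, 1.304, 0, 1.431], TCP at [0.575, -0, 0.231] pointing down, gripper open.
Joint ranges: [-2.76, 2.76], [-0.86, 1.69], [-1.03, 1.26], [-2.2, 2.34], [-1.47, 1.5], [-3.14, 3.14]. Speed limits (rad/s): [2.57, 2.57, 3.14, 3.14, 3.14, 3.14].

### API

Orientations are given as a unit quaternion [w, x, y, z].
In Python, from workcell import env gives the robot as it stands.
- The arm moves only by the tool carry_out, never from a script. Its argument "steps" is a list of rows, each a list of 3 entries, a list of its own where there are three numbers: the turn, a rotation vector about the tool's x, y, z in degrees, then the shift along the tool's x, y, z in cm, then the closure in counts, from 0 (fully open) to 255 (shut). A call has exactly 8 rows; each row is the pose to reach, as a shift and turn from the pose commanded when the call began, along the tool's axes at that moment; what a row does not reach only later rows make up. A row lasts 1/8 s, in which the tool goes at most 62.5 mm and 10.7 degrees, less where a joint would pass 70% of its speed; a pose out of reach is approached as far as the arm can. A call with a gripper value outside its range is refused whole. The fingers move at their own pace and stop on an object; "force" is the grip in N (left out, the last holds). Time passes only in rows, so rows that repeat a pose let the fingers close, or fill a call up. It gives the time, the measured TCP pose, the force, the opening and the grip force at its end, in the units of the state.
- env.get_state(): the state, without advancing time (a new reading comes with each control period).
- env.read_camera(name): name is "scene" or "side" or "wrist"; returns (picture, depth): 400x640x3 uint8, red, green, blue; 400x640 float32, m along the optical axis (not along the pixel's ray), 0 where there is no reading.
- env.get_calibration(name): a dict with "fx", "fy", "cx", "cy" (pixels), "origin" and "orientation" of the camera in the world. Camera axes: x right, y up, looking along -z (the intrinsics and any distortion apply to the point x, -y, -z); pixel columns grow to the right and rows downward; lengths in m; the calibration is good to about 2 mm. A picture is of the moment at which its call begins: read the wrist's pose just before it. get_calibration takes no time and is no camera call; for the wrist camera it gives the pose at the moment of the call.
- env.hand_in(): hands the job in; it is judged then, once.
The state is a dict: "clock": time; "joint_pos": joint angles; "qvel": joint speeds; "tau": joint torques, N m; "tcp_pos": TCP position; "orientation": TCP orientation; "wrist_force": force on the tool from outside, world axes, zero at the start; "ft_torque": the same for the moment, N m; "finger_gap": finger opening in m; "grip_force": force on a finger pad.
Only numpy, scipy, OpenCV 4.12 (cv2) and the standard library are available. Lean on these libraries where they do the work, as an engineer would, in place of code of your own. Each camera call takes 0.05 s, during which the arm holds its last target. There are 200 camera calls.

### The job

Turn the drilled cover plate over in its tray so that the blue film side faces up for deburring: with the fingertips, push it gently against the far sloping side of the tray until it rides up and leans there, then reach behind its raised edge and tip it back towards the robot so that it falls over flat on the mat. Never pinch the plate or lift it clear of the tray floor, and leave the things around the tray where they stand.

Things in the scene. Friction and masses are not known exactly. Their poses are not given: they have to be found in the camera images.
- plate: Loose drilled aluminium plate, 80 (x) by 110 (y) by 6 mm (z), about 0.14 kg; origin at its centre. +z face bare metal, up at the start; -z face blue film. Starts flat on the mat, x axis within 0.2 rad of the tray x. Slides easily up the steel sides (friction about 0.3); the rubber mat grips it (about 1). With its lower edge at the foot it leans on the far side at 60 degrees by itself, raised edge about 30 mm above the rim.
- tray: Steel tray fixed to the bench, open on top. Origin: centre of its underside, on the bench; z up, x towards its far side (away from the robot). Floor: rubber mat, top 5 mm above the bench, reaching 95 mm either way in x, 120 mm in y. From there four smooth flat sides slope outward and up at 60 degrees to a round rim, top 45 mm above the bench, outermost 123 mm from the centre in x, 148 mm in y.
- tray_far_foot (a point): Middle of the line where the mat meets the far sloping side (tray x = 95 mm, y = 0, at the mat's top, 5 mm above the bench).
- plate_edge_px (a point): Middle of the plate's +x edge (40 mm from its centre), the edge nearer the far side at the start; it is the one that rides up.
- plate_edge_mx (a point): Middle of the plate's -x edge (40 mm from its centre), the edge nearer the robot at the start.
- plate_edge_py (a point): Middle of the plate's +y edge (55 mm from its centre).
- plate_edge_my (a point): Middle of the plate's -y edge (55 mm from its centre).
- oil: Bystander: yellow cutting-oil bottle with red cap, 42 mm across, 115 mm tall, loose beside the tray. Origin at the centre of its base.
- deburrer: Bystander: deburring tool with a red handle 85 mm long and 22 mm thick, lying loose beside the tray, 150 mm long along its x. Origin on the bench under its middle.
- bit_block: Bystander: wooden block 66 x 36 x 22 mm with drill bits standing in it up to 72 mm above the bench, loose beside the tray. Origin at the centre of its underside.
Things that resemble listed ones, but are neither listed nor needed, are in the scene too. What is shaped like the plate but turquoise or yellow is not meant.

How it is judged:
By the outcome, as a careful person would: the job done as asked, in the order asked, and still so for the second after the job is handed in, with the robot touching nothing.
It also fails if it takes over 51 s, if anything falls off the work surface, if the arm or the gripper's body presses on something with over 40 N, if the wrist force passes 120 N, or if a joint passes its speed limit or range.

## Working session

There is one attempt and no reset: what is moved stays moved. The work goes in short steps, Python scripts to look and compute and a tool call to move; the robot and the scene stay as the last step left them, time stands still between calls to the robot, and variables do not carry over. Pictures are saved under pics/ and viewed, at most 12 in all, crops included, and the job is handed in when it is done.

Besides the shell and the picture viewer there is one more tool, called as name(argument=value, ...) on one line, values as JSON. carry_out: Moves the arm, as the interface text tells. Its arguments: {"type":"object","properties":{"steps":{"type":"array","items":{"type":"array"}},"force":{"type":"number"}},"required":["steps"]}

```bash
mkdir -p pics
cat > h.py <<'E'
import numpy as np, cv2
from scipy.spatial.transform import Rotation as R
from workcell import env
def cam(n):
    c=env.get_calibration(n); p,d=env.read_camera(n); return p,d,c
def w(c,d,u,v,z=None):
    q=c["orientation"]; r=R.from_quat([q[1],q[2],q[3],q[0]])
    a=np.array([(u-c["cx"])/c["fx"],-(v-c["cy"])/c["fy"],-1.])
    if z is None:
        dd=d[int(round(v)),int(round(u))]; return np.array(c["origin"])+r.apply(a*dd)
    ra=r.apply(a); o=np.array(c["origin"]); return o+ra*(z-o[2])/ra[2]
def save(n,f):
    p,d,c=cam(n); cv2.imwrite(f"pics/{f}.png",p[:,:,::-1]); np.savez(f"pics/{f}.npz",d=d,p=p,**{k:np.array(v) for k,v in c.items() if not isinstance(v,str)}); return p,d,c
def load(f):
    z=np.load(f"pics/{f}.npz",allow_pickle=True); return z["p"],z["d"],z
E
python3 - <<'E'
from h import *
print(env.get_state(),env.hold_point_z)
for n in("scene","wrist","side"):
    p,d,c=save(n,n+"0"); print(c)
a=np.vstack([load("scene0")[0],load("side0")[0]])
E
```

```text
{'clock': 0.0, 'joint_pos': array([-1.39618132e-01,  3.14034452e-01,  4.49261478e-02,  1.30358141e+00,
       -2.52760818e-05,  1.43117950e+00]), 'qvel': array([-3.68591023e-04,  2.06933302e-04, -1.99871313e-04, -9.86330691e-05,
        5.10210749e-04, -1.00539985e-03]), 'tau': array([-2.90074182e-03, -4.80629075e+01,  2.98531097e+01,  1.95313990e-02,
       -3.83516899e-04, -4.27451073e-05]), 'tcp_pos': array([5.74469994e-01, 4.67661407e-05, 2.30367893e-01]), 'orientation': array([-7.48450155e-04,  7.07106916e-01,  7.07106012e-01, -5.79832682e-04]), 'wrist_force': array([-0.5057407 ,  0.76797768, -0.10980976]), 'ft_torque': array([-0.0301879 ,  0.00733906,  0.02317642]), 'grip_force': 0.0, 'finger_gap': 0.08548573607086883} 0.0187
{'fx': 364.9776139670677, 'fy': 364.9776139670677, 'cx': 321.10754071159454, 'cy': 201.15804001726144, 'origin': array([ 1.09449455, -0.40157847,  0.54268214]), 'orientation': array([0.80266361, 0.41734794, 0.19219134, 0.3802819 ])}
{'fx': 282.7237108884971, 'fy': 282.7237108884971, 'cx': 318.92642657878304, 'cy': 201.99516551372608, 'origin': array([0.57497038, 0.07716889, 0.37325332]), 'orientation': array([ 9.88078103e-01, -1.53950018e-01,  1.02525017e-03,  4.73199471e-05])}
{'fx': 427.8597319731525, 'fy': 427.8597319731525, 'cx': 317.52650780925876, 'cy': 197.41905636569618, 'origin': array([ 0.20536023, -0.37137723,  0.66724735]), 'orientation': array([ 0.88486431,  0.31871476, -0.11414814, -0.32000977])}
```

View pics/scene0.png

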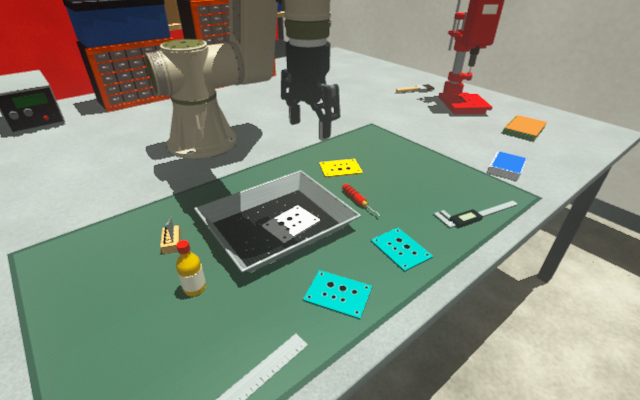

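View pics/side0.png

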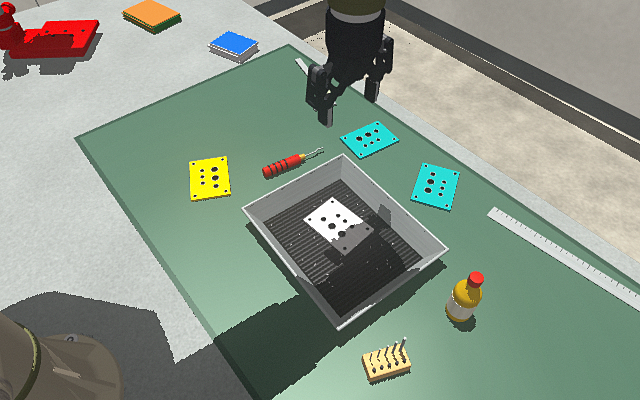

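The plate is the white/bare metal one in the tray, at side (338,225) and scene (293,222). The lookalikes are yellow (side 210,178) and turquoise (side 370,138 and 436,186), which I rule out. In the side picture the rim corners are about (243,208), (343,155), (449,247) and (340,330). A crop will check this.

Run:
```python
from h import *
p,d,c=load("side0")
cr=p[145:340,235:455]; cv2.imwrite("pics/c1.png",cv2.resize(cr,None,fx=3,fy=3,interpolation=cv2.INTER_CUBIC)[:,:,::-1])
for u,v in((243,208),(343,155),(449,247),(340,330)): print(u,v,w(c,d,u,v,.045).round(4))
for u,v in((334,198),(373,233),(344,254),(304,217)): print(u,v,w(c,d,u,v,.011).round(4),w(c,d,u,v).round(4))
for n,u,v in(("oil",462,310),("blk",386,365),("deb",285,165)): print(n,w(c,d,u,v).round(3))
```

```text
243 208 [0.411  0.0937 0.045 ]
343 155 [0.6456 0.0784 0.045 ]
449 247 [ 0.6361 -0.205   0.045 ]
340 330 [ 0.3939 -0.1953  0.045 ]
334 198 [0.5752 0.0245 0.011 ] [0.5781 0.0276 0.0059]
373 233 [ 0.5754 -0.0856  0.011 ] [ 0.5793 -0.0826  0.0041]
344 254 [ 0.5034 -0.085   0.011 ] [ 0.5051 -0.0833  0.0071]
304 217 [0.5    0.0258 0.011 ] [0.5029 0.0297 0.0045]
oil [ 0.56  -0.292  0.046]
blk [ 0.418 -0.272  0.021]
deb [0.553 0.156 0.015]
```

View pics/c1.png

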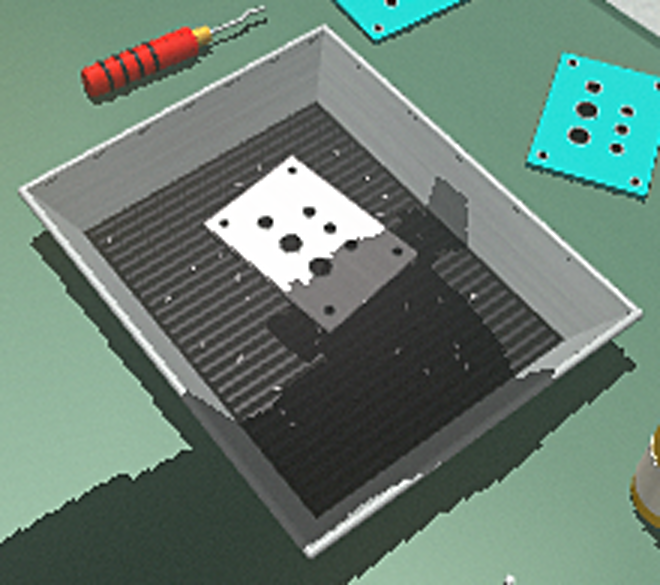

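Run:
```python
from h import *
p,d,c=load("side0")
f=lambda L,z:np.array([w(c,d,235+a/3,145+b/3,z) for a,b in L])
rim=f([(22,188),(322,27),(640,313),(308,553)],.045); mat=f([(85,232),(317,103),(562,342),(316,517)],.005); pl=f([(204,222),(292,155),(416,258),(330,333)],.011)
for n,q in(("rim",rim),("mat",mat),("plate",pl)):
    X=(q[1]+q[2]-q[0]-q[3])/2; Y=(q[0]+q[1]-q[2]-q[3])/2
    print(n,q.mean(0).round(4),"size",np.linalg.norm(X).round(4),np.linalg.norm(Y).round(4),"yaw",np.arctan2(X[1],X[0]).round(3),np.arctan2(-Y[0],Y[1]).round(3))
# wrist view check of rim via depth
p,d,c=load("scene0")
print([w(c,d,u,v).round(4) for u,v in((293,221),(235,235),(358,215),(245,268),(303,173),(197,211))])
```

```text
rim [ 0.5201 -0.0557  0.045 ] size 0.2382 0.2886 yaw -0.06 -0.058
mat [ 0.5212 -0.0555  0.005 ] size 0.1873 0.238 yaw -0.064 -0.062
plate [ 0.538 -0.03   0.011] size 0.0788 0.1126 yaw 0.077 0.049
[array([ 0.5422, -0.024 ,  0.0139]), array([ 0.4924, -0.1488,  0.0053]), array([0.6482, 0.0804, 0.0445]), array([ 0.6319, -0.1987,  0.044 ]), array([0.4253, 0.0948, 0.0446]), array([ 0.41  , -0.1939,  0.0458])]
```

View pics/wrist0.png

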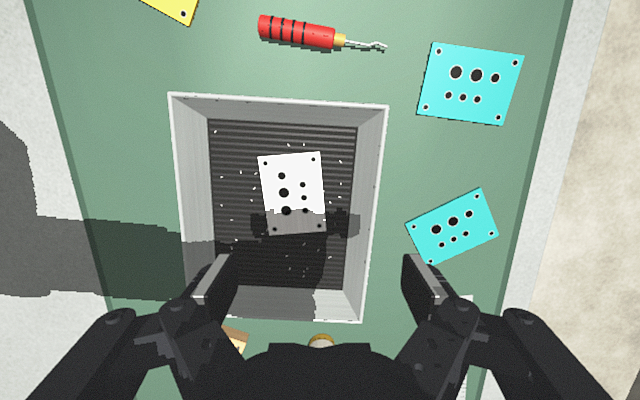

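The wrist view agrees: the plate is at (292,193) inside the tray rim, and the lookalikes are outside it. The sizes match the given ones, so I'll move to behind the near edge with the fingers spread across y.

carry_out(steps=[[[0,0,-10.6],[-0.3,-1.4,1],75],[[0,0,-21.2],[-0.6,-2.8,3],75],[[0,0,-31.8],[-0.9,-4.2,6],75],[[0,0,-42.4],[-1.2,-5.6,9],75],[[0,0,-53],[-1.6,-7,12],75],[[0,0,-63.6],[-1.9,-8.4,14],75],[[0,0,-74.2],[-2.2,-9.8,16],75],[[0,0,-84.8],[-2.5,-11.2,17],75]], force=20)

```text
clock: 1.15
tcp_pos: [0.4616, -0.0249, 0.06]
orientation: [-0.001, 0.042, 0.999, 0.0]
wrist_force: [0.1, -0.2, 0.3]
finger_gap: 0.0604
grip_force: 0.0
```

carry_out(steps=[[[0,0,-1.3],[0,0,1.5],75],[[0,0,-1.3],[0,0,3],75],[[0,0,-1.3],[0,0,4],75],[[0,0,-1.3],[0,0,4.5],75],[[0,0,-1.3],[0,0,4.8],75],[[0,0,-1.3],[0,0,5.0],75],[[0,0,-1.3],[0,0,5.1],75],[[0,0,-1.3],[0,0,5.2],75]])

```text
clock: 2.15
tcp_pos: [0.4633, -0.0251, 0.0095]
orientation: [0.0, 0.034, 0.999, -0.0]
wrist_force: [0.2, 1.0, -0.0]
finger_gap: 0.0605
grip_force: 0.0
```

Run:
```python
from h import *
s=env.get_state(); print(s["tcp_pos"],s["wrist_force"])
a=save("wrist","w1")
```

```text
[ 0.46325601 -0.02507157  0.00946868] [ 0.15338348  0.95018021 -0.02591214]
```

View pics/w1.png

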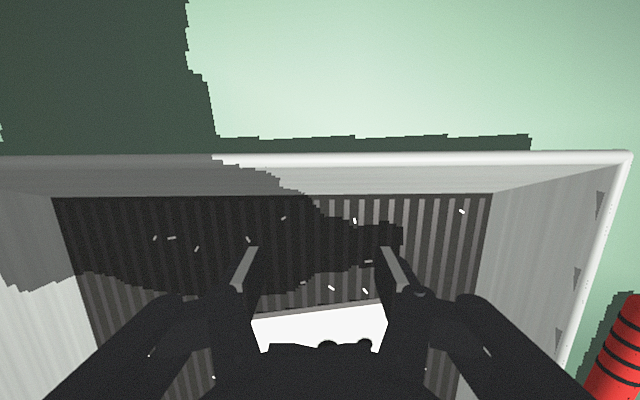

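The wrist view shows the plate's near edge at (318,311), spanning both fingers, and the tips are clear of the mat. Next I feel downwards for the mat.

carry_out(steps=[[[0,0,0],[0,0,0.05],75],[[0,0,0],[0,0,0.1],75],[[0,0,0],[0,0,0.15],75],[[0,0,0],[0,0,0.2],75],[[0,0,0],[0,0,0.25],75],[[0,0,0],[0,0,0.3],75],[[0,0,0],[0,0,0.35],75],[[0,0,0],[0,0,0.4],75]])

```text
clock: 3.2
tcp_pos: [0.4631, -0.025, 0.0053]
orientation: [0.0, 0.034, 0.999, -0.0]
wrist_force: [0.2, 0.5, 0.2]
finger_gap: 0.0602
grip_force: 0.0
```

carry_out(steps=[[[0,0,0],[0,0,0.05],75],[[0,0,0],[0,0,0.1],75],[[0,0,0],[0,0,0.15],75],[[0,0,0],[0,0,0.2],75],[[0,0,0],[0,0,0.2],75],[[0,0,0],[0,0,0.2],75],[[0,0,0],[0,0,0.2],75],[[0,0,0],[0,0,0.2],75]])

```text
clock: 4.2
tcp_pos: [0.4631, -0.025, 0.0033]
orientation: [0.0, 0.034, 0.999, 0.0]
wrist_force: [-0.7, -0.5, -0.0]
finger_gap: 0.0602
grip_force: 0.0
```

carry_out(steps=[[[0,0,0],[0,0,0.05],75],[[0,0,0],[0,0,0.1],75],[[0,0,0],[0,0,0.15],75],[[0,0,0],[0,0,0.15],75],[[0,0,0],[0,0,0.15],75],[[0,0,0],[0,0,0.15],75],[[0,0,0],[0,0,0.15],75],[[0,0,0],[0,0,0.15],75]])

```text
clock: 5.2
tcp_pos: [0.4631, -0.025, 0.0018]
orientation: [0.0, 0.034, 0.999, -0.0]
wrist_force: [0.1, 0.1, -0.2]
finger_gap: 0.0603
grip_force: 0.0
```

carry_out(steps=[[[0,0,0],[0,0,0.05],75],[[0,0,0],[0,0,0.1],75],[[0,0,0],[0,0,0.15],75],[[0,0,0],[0,0,0.15],75],[[0,0,0],[0,0,0.15],75],[[0,0,0],[0,0,0.15],75],[[0,0,0],[0,0,0.15],75],[[0,0,0],[0,0,0.15],75]])

```text
clock: 6.2
tcp_pos: [0.4631, -0.025, 0.0003]
orientation: [0.0, 0.034, 0.999, 0.0]
wrist_force: [0.2, 0.6, -0.2]
finger_gap: 0.0604
grip_force: 0.0
```

carry_out(steps=[[[0,0,0],[0,0,0.05],75],[[0,0,0],[0,0,0.1],75],[[0,0,0],[0,0,0.15],75],[[0,0,0],[0,0,0.15],75],[[0,0,0],[0,0,0.15],75],[[0,0,0],[0,0,0.15],75],[[0,0,0],[0,0,0.15],75],[[0,0,0],[0,0,0.15],75]])

```text
clock: 7.2
tcp_pos: [0.4632, -0.025, -0.0002]
orientation: [0.0, 0.034, 0.999, -0.0]
wrist_force: [-3.1, 0.1, 10.9]
finger_gap: 0.0602
grip_force: 5.9
```

carry_out(steps=[[[0,0,0],[0,0,-0.27],75],[[0,0,0],[-1.0,0,-0.27],75],[[0,0,0],[-2.0,0,-0.27],75],[[0,0,0],[-2.8,0,-0.27],75],[[0,0,0],[-3.6,0,-0.27],75],[[0,0,0],[-4.4,0,-0.27],75],[[0,0,0],[-5.2,0,-0.27],75],[[0,0,0],[-6,0,-0.27],75]])

```text
clock: 8.2
tcp_pos: [0.5234, -0.0292, 0.0015]
orientation: [-0.0, 0.034, 0.999, -0.0]
wrist_force: [-0.4, -0.5, -0.8]
finger_gap: 0.0601
grip_force: 0.4
```

Run:
```python
from h import *
s=env.get_state(); print(s["tcp_pos"],s["wrist_force"])
p,d,c=save("side","s2"); q,_,_=save("scene","sc2")
a=cv2.resize(p[145:345,235:455],None,fx=1.8,fy=1.8); b=cv2.resize(q[110:310,190:410],None,fx=1.8,fy=1.8)
cv2.imwrite("pics/m2.png",np.hstack([a,b])[:,:,::-1])
```

```text
[ 0.52340376 -0.02915848  0.00145727] [-0.4335543  -0.45991336 -0.78872747]
```

View pics/m2.png

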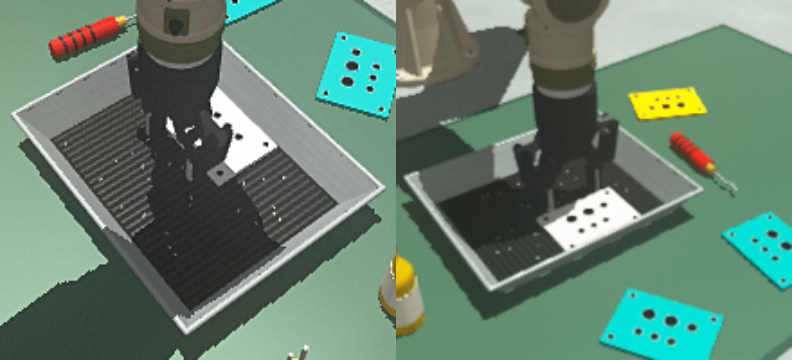

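The left half (side) shows the plate ahead of the fingers, edge at about (225,180). The right half (scene) shows it aligned and nearly at the far side. I push on.

carry_out(steps=[[[0,0,0],[-0.6,0,0],75],[[0,0,0],[-1.2,0,0],75],[[0,0,0],[-1.8,0,0],75],[[0,0,0],[-2.4,0,0],75],[[0,0,0],[-3,0,0],75],[[0,0,0],[-3.6,0,0],75],[[0,0,0],[-4.2,0,0],75],[[0,0,0],[-4.8,0,0],75]])

```text
clock: 9.3
tcp_pos: [0.5715, -0.0325, 0.0016]
orientation: [0.0, 0.034, 0.999, -0.0]
wrist_force: [-0.5, 0.6, -0.4]
finger_gap: 0.0605
grip_force: 0.5
```

Run:
```python
from h import *
s=env.get_state(); print(s["tcp_pos"],s["wrist_force"])
p,d,c=save("side","s3"); q,_,_=save("scene","sc3")
a=cv2.resize(p[145:345,235:455],None,fx=1.8,fy=1.8); b=cv2.resize(q[110:310,190:410],None,fx=1.8,fy=1.8)
cv2.imwrite("pics/m3.png",np.hstack([a,b])[:,:,::-1])
```

```text
[ 0.57151646 -0.03245777  0.00162428] [-0.54686312  0.56872111 -0.36133099]
```

View pics/m3.png

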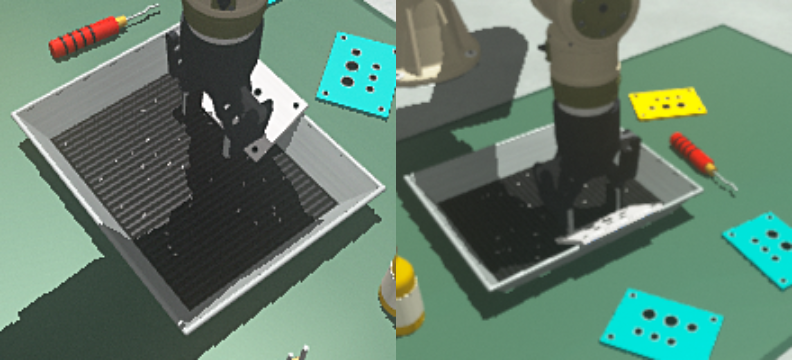

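The plate is riding up the far side: its raised edge is at (305,115) in the left half, and it shows as a thin white sliver at (610,225) in the right half.

carry_out(steps=[[[0,0,0],[-0.4,0,0],75],[[0,0,0],[-0.8,0,0],75],[[0,0,0],[-1.2,0,0],75],[[0,0,0],[-1.6,0,0],75],[[0,0,0],[-1.9,0,0],75],[[0,0,0],[-2.1,0,0],75],[[0,0,0],[-2.2,0,0],75],[[0,0,0],[-2.3,0,0],75]])

```text
clock: 10.4
tcp_pos: [0.5937, -0.0339, 0.0014]
orientation: [-0.0, 0.034, 0.999, 0.0]
wrist_force: [-1.2, 0.4, -1.0]
finger_gap: 0.0601
grip_force: 0.7
```

Run:
```python
from h import *
s=env.get_state(); print(s["tcp_pos"],s["wrist_force"])
p,d,c=save("side","s4"); q,_,_=save("scene","sc4")
a=cv2.resize(p[145:345,235:455],None,fx=1.8,fy=1.8); b=cv2.resize(q[110:310,190:410],None,fx=1.8,fy=1.8)
cv2.imwrite("pics/m4.png",np.hstack([a,b])[:,:,::-1])
```

```text
[ 0.593672   -0.03389446  0.00144945] [-1.20882686  0.43930885 -1.03521116]
```

View pics/m4.png

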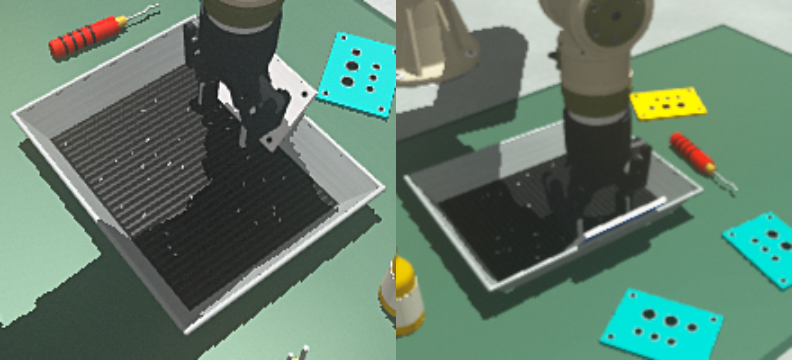

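The plate now leans steeply: its raised edge runs from (585,238) to (664,200) in the right half, with blue just showing. I check its height.

Run:
```python
from h import *
p,d,c=load("sc4")
o=np.array([.521,-.0556,0]);a=-.061
def T(x): e=x-o; return np.array([e[0]*np.cos(a)+e[1]*np.sin(a),-e[0]*np.sin(a)+e[1]*np.cos(a),e[2]]).round(4)
for u in (300,308,316,324,332):
    for v in range(212,248):
        if p[v,u].min()>200: print(u,v,T(w(c,d,u,v+1))); break
p,d,c=load("s4"); # plate lower part
f=lambda a,b:(235+a/1.8,145+b/1.8)
for a_,b in((268,143),(290,115),(305,100),(303,105),(285,120)): u,v=f(a_,b); print(T(w(c,d,u,v)),p[int(v),int(u)])
```

```text
300 237 [ 0.1325 -0.0207  0.0691]
308 234 [ 0.1341 -0.0027  0.069 ]
316 230 [0.1331 0.0174 0.0689]
324 226 [0.1332 0.0374 0.0699]
332 223 [0.1362 0.0556 0.0712]
[ 0.0844 -0.0249  0.0132] [122 125 122]
[ 0.1103 -0.025   0.0412] [237 234 234]
[ 0.1241 -0.0287  0.0593] [237 236 234]
[ 0.1195 -0.0311  0.057 ] [241 237 236]
[ 0.1041 -0.0248  0.0373] [115 115 112]
```

carry_out(steps=[[[0,0,0],[-0.1,0,0],75],[[0,0,0],[-0.2,0,0],75],[[0,0,0],[-0.3,0,0],75],[[0,0,0],[-0.4,0,0],75],[[0,0,0],[-0.45,0,0],75],[[0,0,0],[-0.5,0,0],75],[[0,0,0],[-0.5,0,0],75],[[0,0,0],[-0.5,0,0],75]])

```text
clock: 11.5
tcp_pos: [0.5987, -0.0343, 0.0016]
orientation: [0.0, 0.034, 0.999, 0.0]
wrist_force: [-2.1, 0.0, 0.5]
finger_gap: 0.0603
grip_force: 1.0
```

```bash
cat >> h.py <<'E'
o=np.array([.521,-.0556,0]);yw=-.061
def T(x):
    e=x-o; return np.array([e[0]*np.cos(yw)+e[1]*np.sin(yw),-e[0]*np.sin(yw)+e[1]*np.cos(yw),e[2]]).round(4)
def lean(n):
    # plane fit over the plate's bright pixels in the side view
    p,d,c=load(n) if isinstance(n,str) else n
    P=np.array([T(w(c,d,u,v)) for v in range(150,260,2) for u in range(320,430,2)])
    m=(P[:,0]>.085)&(P[:,0]<.14)&(P[:,2]>.015)&(P[:,2]<.085)&(abs(P[:,1]-.027)<.05)&(np.abs(P[:,2]-.005)>0)
    Q=P[m]; sl,ic=np.polyfit(Q[:,0],Q[:,2],1); print("n",len(Q),"tilt",np.degrees(np.arctan(sl)).round(1),"zmax",Q[:,2].max(),"xmax",Q[:,0].max())
E
python3 - <<'E'
from h import *
lean("s4"); lean(save("side","s5"))
p,d,c=save("scene","sc5")
for u in (300,308,316,324,332):
    for v in range(212,248):
        if p[v,u].min()>200: print(u,v,T(w(c,d,u,v+1))); break
E
```

```text
n 106 tilt 50.4 zmax 0.0727 xmax 0.1369
n 95 tilt 48.1 zmax 0.0765 xmax 0.1355
300 235 [ 0.1315 -0.0199  0.0732]
308 231 [ 0.1328 -0.0018  0.0755]
316 228 [0.1333 0.0173 0.0743]
324 224 [0.1347 0.0362 0.0767]
332 221 [0.1362 0.0554 0.0765]
```

carry_out(steps=[[[0,0,0],[-0.1,0,0],75],[[0,0,0],[-0.15,0,0],75],[[0,0,0],[-0.2,0,0],75],[[0,0,0],[-0.25,0,0],75],[[0,0,0],[-0.25,0,0],75],[[0,0,0],[-0.25,0,0],75],[[0,0,0],[-0.25,0,0],75],[[0,0,0],[-0.25,0,0],75]])

```text
clock: 12.6
tcp_pos: [0.6014, -0.0344, 0.0016]
orientation: [0.0, 0.034, 0.999, -0.0]
wrist_force: [-0.9, 0.1, 0.7]
finger_gap: 0.0604
grip_force: 0.6
```

Run:
```python
from h import *
lean(save("side","s6"))
p,d,c=save("scene","sc6")
for u in (300,308,316,324,332):
    for v in range(210,248):
        if p[v,u].min()>200: print(u,v,T(w(c,d,u,v+1))); break
```

```text
n 93 tilt 42.6 zmax 0.0784 xmax 0.1345
300 234 [ 0.1307 -0.0193  0.0749]
308 230 [0.1302 0.     0.0754]
316 227 [0.1337 0.017  0.0773]
324 223 [0.1321 0.0381 0.0766]
332 220 [0.1332 0.0577 0.0761]
```

carry_out(steps=[[[0,0,0],[0.2,0,0],75],[[0,0,0],[0.6,0,0],75],[[0,0,0],[1.2,0,0],75],[[0,0,0],[2.2,0,0],75],[[0,0,0],[3.5,0,0],75],[[0,0,0],[5,0,-2],75],[[0,0,0],[5,0,-7],75],[[0,0,0],[5,0,-13],75]])

```text
clock: 13.7
tcp_pos: [0.5491, -0.0307, 0.1317]
orientation: [-0.002, 0.034, 0.999, 0.0]
wrist_force: [1.9, -0.6, 0.3]
finger_gap: 0.0605
grip_force: 0.0
```

Run:
```python
from h import *
s=env.get_state(); print(s["tcp_pos"],T(s["tcp_pos"]))
p,d,c=save("side","s7");lean((p,d,c)); q,d,c=save("scene","sc7")
for u in (300,308,316,324,332):
    for v in range(210,248):
        if q[v,u].min()>200: print(u,v,T(w(c,d,u,v+1))); break
a=cv2.resize(p[145:345,235:455],None,fx=1.8,fy=1.8); b=cv2.resize(q[110:310,190:410],None,fx=1.8,fy=1.8)
cv2.imwrite("pics/m7.png",np.hstack([a,b])[:,:,::-1])
```

```text
[ 0.54914252 -0.0306852   0.13170741] [0.0266 0.0266 0.1317]
n 313 tilt 57.2 zmax 0.0771 xmax 0.1367
300 234 [ 0.133  -0.0208  0.0772]
308 231 [ 0.1323 -0.0014  0.075 ]
316 227 [0.1316 0.0185 0.0752]
324 223 [0.1325 0.0378 0.077 ]
332 220 [0.1333 0.0576 0.0762]
```

View pics/m7.png

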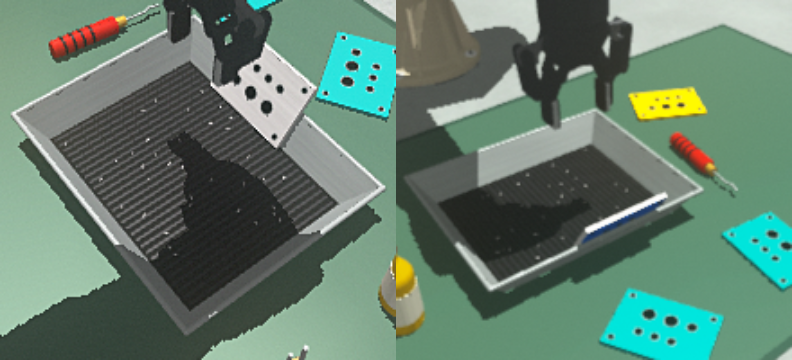

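The plate leans by itself on the far side: its raised edge runs from (585,236) to (664,197) in the right half, at z 77 mm, with the blue film showing behind. Now I go over it and down behind its edge.

carry_out(steps=[[[0,0,0],[-3,0,0],75],[[0,0,0],[-6,0,0],75],[[0,0,0],[-9,0,0],75],[[0,0,0],[-12,0,0],75],[[0,0,0],[-14.3,0,0],75],[[0,0,0],[-14.3,0,2],75],[[0,0,0],[-14.3,0,5],75],[[0,0,0],[-14.3,0,7.5],75]])

```text
clock: 14.8
tcp_pos: [0.6929, -0.0406, 0.0548]
orientation: [-0.001, 0.034, 0.999, 0.0]
wrist_force: [-0.1, -1.2, -0.1]
finger_gap: 0.0605
grip_force: 0.0
```

Run:
```python
from h import *
s=env.get_state(); print(T(s["tcp_pos"]))
p,d,c=save("side","s8"); q,d,c=save("scene","sc8")
a=cv2.resize(p[125:325,235:455],None,fx=1.8,fy=1.8); b=cv2.resize(q[110:310,190:410],None,fx=1.8,fy=1.8)
cv2.imwrite("pics/m8.png",np.hstack([a,b])[:,:,::-1])
```

```text
[0.1706 0.0255 0.0548]
```

View pics/m8.png

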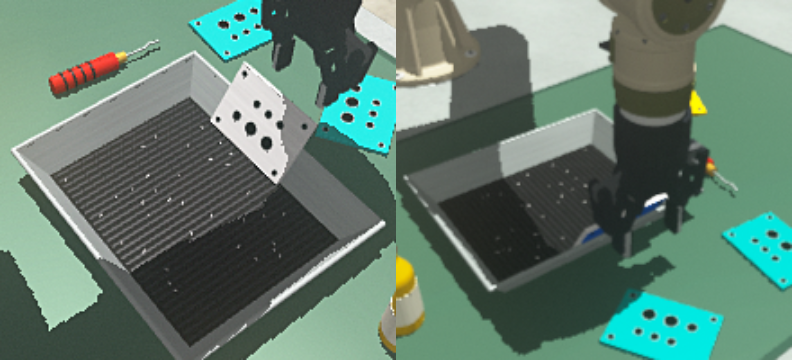

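The fingers stand behind the raised edge, tips at (630,245) in the right half, and the plate still leans. Now I tip it back slowly.

carry_out(steps=[[[0,0,0],[1,0,0],75],[[0,0,0],[1.8,0,0],75],[[0,0,0],[2.4,0,0],75],[[0,0,0],[3,0,0],75],[[0,0,0],[3.5,0,0],75],[[0,0,0],[4,0,0],75],[[0,0,0],[4.5,0,0],75],[[0,0,0],[5,0,0],75]])

```text
clock: 15.9
tcp_pos: [0.6437, -0.0373, 0.0564]
orientation: [-0.0, 0.034, 0.999, 0.0]
wrist_force: [0.6, -0.2, 0.7]
finger_gap: 0.0602
grip_force: 0.1
```

carry_out(steps=[[[0,0,0],[0.4,0,0],75],[[0,0,0],[0.8,0,0],75],[[0,0,0],[1.2,0,0],75],[[0,0,0],[1.6,0,0],75],[[0,0,0],[2,0,0],75],[[0,0,0],[2.4,0,0],75],[[0,0,0],[2.7,0,0],75],[[0,0,0],[3,0,0],75]])

```text
clock: 16.9
tcp_pos: [0.614, -0.0353, 0.0566]
orientation: [0.0, 0.034, 0.999, 0.0]
wrist_force: [1.0, 0.4, -0.1]
finger_gap: 0.0602
grip_force: 0.0
```

Run:
```python
from h import *
s=env.get_state(); print(T(s["tcp_pos"]))
p,d,c=save("side","s9"); q,d,c=save("scene","sc9")
a=cv2.resize(p[125:325,235:455],None,fx=1.8,fy=1.8); b=cv2.resize(q[110:310,190:410],None,fx=1.8,fy=1.8)
cv2.imwrite("pics/m9.png",np.hstack([a,b])[:,:,::-1])
```

```text
[0.0916 0.0259 0.0566]
```

View pics/m9.png

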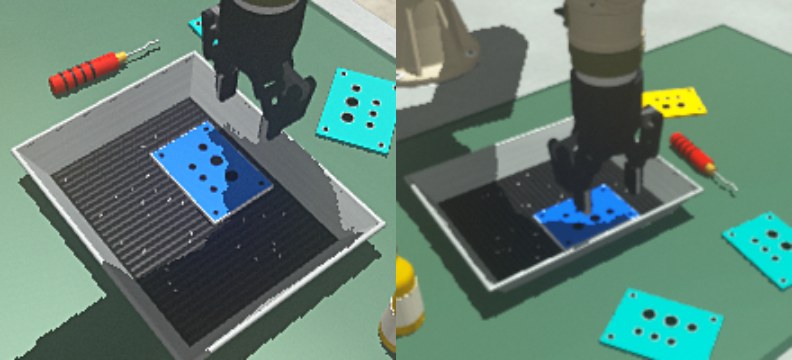

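The plate has fallen over, blue up, centred at about (212,172) in the left half, and the bystanders are unmoved. I'll raise the arm and check that the plate is flat.

carry_out(steps=[[[0,0,0],[0,0,-1],75],[[0,0,0],[0,0,-3],75],[[0,0,0],[0,0,-5],75],[[0,0,0],[0,0,-8],75],[[0,0,0],[0,0,-11],75],[[0,0,0],[0,0,-13],75],[[0,0,0],[0,0,-14],75],[[0,0,0],[0,0,-14],75]])

```text
clock: 18.0
tcp_pos: [0.6147, -0.0354, 0.1974]
orientation: [0.001, 0.034, 0.999, -0.0]
wrist_force: [-0.2, 0.4, 0.2]
finger_gap: 0.0609
grip_force: 0.0
```

Run:
```python
from h import *
p,d,c=save("side","s10")
f=p.astype(int); m=(f[:,:,2]>f[:,:,0]+60)&(f[:,:,2]>f[:,:,1]+30)
P=np.array([T(w(c,d,u,v)) for v,u in np.argwhere(m) if 245<u<445 and 150<v<330])
P=P[(abs(P[:,0])<.12)]
print(len(P),P.min(0),P.max(0),P.mean(0)); A=np.c_[P[:,:2],np.ones(len(P))]; print(np.linalg.lstsq(A,P[:,2],rcond=None)[0])
```

```text
1731 [ 0.0063 -0.0314  0.0029] [0.0894 0.0825 0.0146] [0.04489538 0.02214154 0.01048174]
[-0.00233444 -0.00111531  0.01061124]
```

The plate lies flat at a height of 10.5 mm with no tilt, its edges between 6 and 89 mm in tray x.

```bash
python3 -c "
from workcell import env
print(env.hand_in())"
```

```text
the job is handed in; nothing more can be done
None
```

The plate now lies flat on the mat with the blue film side up, turned over as you described. The camera views showed nothing around the tray moved, and I handed the job in just after 18 s on the robot's clock.

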